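# Seat the grinding cup on the nut mill and hold its sprung dial at the third click

### The job

Grind the almonds for the filo squares: take the closed grinding cup (its lid has a grip fin) and set it gently down, flat and square, all the way into the oblong pocket of the nut mill, and let go of it. Only then turn the mill's sprung dial clockwise past its first two clicks to the third and keep it there against its spring: the mill runs only while the dial is held, so finish with the gripper still holding the dial at the third click (do not let go at the end). Leave the jars, the bottle and the tub where they stand.

Things in the scene. Friction and masses are not known exactly. Their poses are not given: they have to be found in the camera images.
- mill: Nut mill, a low aluminium motor base with black plinth and steel deck, fixed to the counter; 190 mm (x) x 300 mm (y) x 70 mm high. Origin: centre of its underside, on the counter. Its +x points to the back of the machine, +y to the pocket side (the left seen from the robot at yaw 0).
- mill_pocket (a point): Centre of the pocket's floor, 70 mm above the counter, 70 mm to +y of the mill's centre, 155 mm from the dial; axes parallel to the mill's. Oblong opening 78 mm (x) x 58 mm (y) in a collar 9 mm thick whose rim is 18 mm above the floor; the top 6 mm flare out to 86 x 66 mm. The cup's foot fits with 2 mm of play on each side, either way round, and stands on the floor.
- cup: Closed clear oblong cup of almonds, 109 mm high, 0.24 to 0.39 kg. Origin: centre of its underside. Black foot 74 mm (x) x 54 (y) x 18 high; clear body 70 x 50, up to z 73; black lid 76 x 56, top at z 83; on it, fixed, a grip fin 50 mm long (x), 14 thick (y), z 83 to 109. Same from either end.
- mill_dial (a joint): Dial angle, rad; 0 = off, at rest (pointer at the white mark), grows clockwise seen from above. Clicks: first 0.4, second 0.8, third 1.2 (red mark); end stop 1.28. Let go at any angle, a spring turns it back to off (0.07 N m at off, 0.13 N m at the third click; the ridge ahead of each click adds about 0.03 N m).
- mill_dial_grip (a point): On the dial's vertical axis at mid-height of its grip bar, 93 mm above the counter; turns with the dial. x axis along the bar to its white pointer end, z up. Bar black, 52 mm long, 14 thick, its top 12 mm above this point, 23 mm above the round skirt it stands on (58 mm across).
- jar: Bystander: jar of nut butter with a red lid, 61 mm across, 86 mm high; origin at the centre of its underside. It may stand on either side of the mill.
- spice_1: Bystander: spice jar with dark cap, 45 mm across, 105 mm high, origin under its centre; stands behind and left of the mill.
- oil_1: Bystander: tall clear bottle with orange label and green cap, 63 mm across, 234 mm high, origin under its centre; stands at the back left.
- tub_1: Bystander: dessert tub with a foil lid, 72 mm across, 71 mm high, origin under its centre; stands at the back left.
Mind the look-alikes: they are no part of the job. There is more than one size of the cup; the job needs the largest.

How it is judged:
By the outcome, as a careful person would: the job done as asked, in the order asked, and still so for the second after the job is handed in, while the arm keeps its last pose, push and grip.
It also fails if it takes over 59 s, if anything falls off the work surface, if the arm or the gripper's body presses on something with over 40 N, if the wrist force passes 120 N, or if a joint passes its speed limit or range.

### The arm

A 7-joint arm with a two-finger parallel gripper is mounted at the origin on a cart in front of the work surface, level with it; the furniture and walls round the work are solid. World frame = base frame: x ahead of the robot, y to its left, z up, the work surface at z = 0. Lengths are in m, angles in rad, forces in N, time in s.
With the tool pointing down it reaches from about 0.4 to 0.85 m from the base axis. Payload 10.4 kg.
Tool frame: the origin (TCP) lies at the very end of the fingers, on their centre line; the grasp point (between the pads) lies 19 mm behind it (grip_point_offset is the distance from the TCP to the grasp point, in m); z points along the fingers, y is the line along which they close (so a half turn about z gives the same grasp; the last joint's range is limited). The gripper opens to 87 mm and grips with 3 to 60 N. Pads are 19 mm wide; open, the fingers measure 117 mm over their backs; the gripper's body (75 mm by 190 mm) begins 51 mm behind the grasp point.
Start: joints at [1.211, 0.332, -0.065, 1.46, 0.022, 1.35, -0.088], TCP at [0.207, -0.59, 0.223] pointing down, gripper open.
Joint ranges: [-2.6, 2.6], [-0.5, 2.12], [-1.47, 1.34], [0.16, 2.42], [-1.27, 4.41], [0.06, 2.06], [-2.6, 2.6]. Speed limits (rad/s): [2.22, 2.22, 2.79, 2.79, 3.14, 3.14, 3.14].

### API

Orientations are given as a unit quaternion [x, y, z, w].
In Python, from bench import * gives the robot as it stands.
- The arm moves only by the tool play_rows, never from a script. Its argument "increments" is text: rows parted by semicolons, each of 7 numbers parted by spaces: the turn, a rotation vector about the tool's x, y, z in rad, then the shift along the tool's x, y, z in m, then the opening, from 0 (shut) to 1 (fully open). A call has 1 to 8 rows; each row is the pose to reach, as a shift and turn from the pose commanded when the call began, along the tool's axes at that moment; what a row does not reach only later rows make up. A row lasts 1/10 s, in which the tool goes at most 50 mm and 8.59 degrees, less where a joint would pass 70% of its speed; a pose out of reach is approached as far as the arm can. A call with a gripper value outside its range is refused whole. The fingers move at their own pace and stop on an object; "grip_force" is the grip in N (left out, the last holds). Time passes only in rows, so rows that repeat a pose let the fingers close. It gives the time, the measured TCP pose, the force, the opening and the grip force at its end, in the units of the state.
- read_state(): the state, without advancing time (a new reading comes with each control period).
- camera(name): name is "scene" or "side" or "wrist"; returns a dict with "color" (384x512x3 uint8, red, green, blue), "fx", "fy", "cx", "cy" (pixels), "camera_from_world" (4x4, takes a point from world to camera coordinates); the wrist camera has in their place "mount" (4x4, takes a point from camera to tool coordinates, whose origin is the TCP and whose axes are the flange's). Camera axes: x right, y down, z forward; pixel columns grow to the right and rows downward; lengths in m; the calibration is good to about 2 mm. The wrist camera is an equidistant fisheye: a pixel r from the principal point sees the ray r / f radians off the axis. A picture is of the moment at which its call begins: read the wrist's pose just before it. There is no depth.
- close_job(): hands the job in; it is judged then, once.
The state is a dict: "time": time; "joint_positions": joint angles; "joint_vel": joint speeds; "joint_torque": joint torques, N m; "ee_pos": TCP position; "eef_rot": TCP orientation; "ft_force": force on the tool from outside, world axes, zero at the start; "torque": the same for the moment, N m; "width": finger opening in m; "grip_force": force on a finger pad.
Only numpy, scipy, OpenCV 4.12 (cv2) and the standard library are available. Lean on these libraries where they do the work, as an engineer would, in place of code of your own. Each camera call takes 0.05 s, during which the arm holds its last target. There are 200 camera calls.

## Working session

There is one attempt and no reset: what is moved stays moved. The work goes in short steps, Python scripts to look and compute and a tool call to move; the robot and the scene stay as the last step left them, time stands still between calls to the robot, and variables do not carry over. Pictures are saved under pics/ and viewed, at most 10 in all, crops included, and the job is handed in when it is done.

Besides the shell and the picture viewer there is one more tool, called as name(argument=value, ...) on one line, values as JSON. play_rows: Moves the arm, as the interface text tells. Its arguments: {"type":"object","properties":{"increments":{"type":"string"},"grip_force":{"type":"number"}},"required":["increments"]}

```bash
mkdir -p pics; cat > h.py <<'E'
from bench import *
import numpy as np, cv2
from scipy.spatial.transform import Rotation as R
def cast(c,u,v,z):
    M=np.linalg.inv(c["camera_from_world"]);d=M[:3,:3]@[(u-c["cx"])/c["fx"],(v-c["cy"])/c["fy"],1];o=M[:3,3]
    return (o+d*(z-o[2])/d[2]).round(4)
def proj(c,p):
    q=c["camera_from_world"]@np.r_[p,1];return np.round([c["fx"]*q[0]/q[2]+c["cx"],c["fy"]*q[1]/q[2]+c["cy"]],1)
E
python3 - <<'E'
from h import *
import pickle
s=read_state();print(s)
cs={n:camera(n) for n in("scene","side","wrist")};pickle.dump(cs,open("c0.pkl","wb"))
for n,c in cs.items(): print(n,{k:v for k,v in c.items() if k!="color"})
a=np.hstack([cs["scene"]["color"],cs["side"]["color"]])[:,:,::-1]
cv2.imwrite("pics/scene.png",cv2.resize(cs["scene"]["color"][:,:,::-1],(800,600)))
cv2.imwrite("pics/side.png",cv2.resize(cs["side"]["color"][:,:,::-1],(800,600)))
E
```

```text
{'time': 0.0, 'joint_positions': array([ 1.21139017,  0.33288129, -0.06473237,  1.4609334 ,  0.02157734,
        1.34988702, -0.08852135]), 'joint_vel': array([-0.00113441, -0.00012795,  0.00035577, -0.00107059,  0.00121349,
       -0.0015297 , -0.00139502]), 'joint_torque': array([ 6.24523750e-05, -6.23236442e+01,  2.48649978e-02, -3.89894807e+01,
       -6.12189132e-02,  3.96404858e-02,  1.31968795e-04]), 'ee_pos': array([ 0.20644081, -0.58951664,  0.22175191]), 'eef_rot': array([ 9.85851331e-01,  1.67620562e-01, -1.34364629e-04, -6.94439702e-04]), 'ft_force': array([ 0.51655705, -0.18021397, -0.80653666]), 'torque': array([-0.0150625 , -0.02371317, -0.04784364]), 'grip_force': 0.0, 'width': 0.08746621785349072}
scene {'fx': 367.28319410993834, 'fy': 367.28319410993834, 'cx': 248.84181471992343, 'cy': 198.77269314370113, 'camera_from_world': array([[-0.71474945, -0.69916697, -0.01728494,  0.42560368],
       [-0.45732969,  0.48593521, -0.74479295,  0.34036026],
       [ 0.52913399, -0.52443543, -0.66707173,  0.81250457],
       [ 0.        ,  0.        ,  0.        ,  1.        ]])
[... 231 characters left out ...]
0153e-01,  6.02149904e-01, -7.78369751e-01,
         1.61576806e-01],
       [ 2.19251635e-01, -7.46852469e-01, -6.27805790e-01,
         1.17809554e+00],
       [ 0.00000000e+00,  0.00000000e+00,  0.00000000e+00,
         1.00000000e+00]])}
wrist {'fx': 297.3186396354542, 'fy': 297.3186396354542, 'cx': 257.5468462686855, 'cy': 190.25828908943774, 'mount': array([[-7.51886709e-04, -9.67926928e-01, -2.51230762e-01,
         6.59327031e-02],
       [ 9.99999658e-01, -8.14172307e-04,  1.43982561e-04,
        -1.81210725e-03],
       [-3.43909727e-04, -2.51230568e-01,  9.67927210e-01,
        -1.61768926e-01],
       [ 0.00000000e+00,  0.00000000e+00,  0.00000000e+00,
         1.00000000e+00]])}
```

View pics/scene.png

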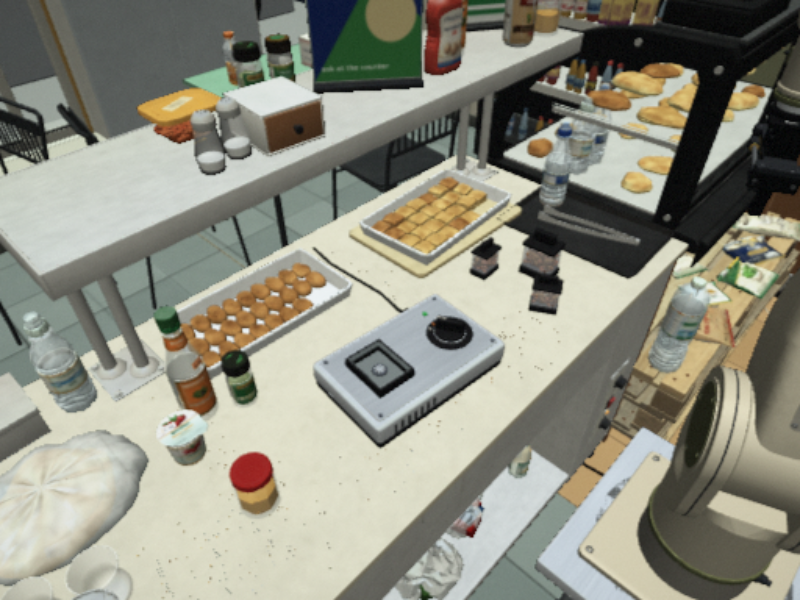

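View pics/side.png

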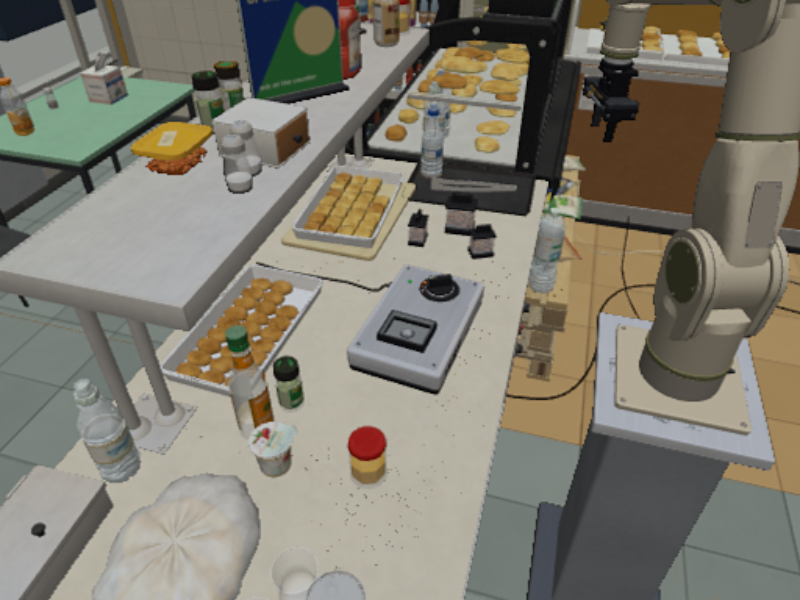

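```bash
python3 - <<'E'
from h import *
import pickle
cs=pickle.load(open("c0.pkl","rb"))
f=lambda n,x,y,w,h:cv2.resize(cs[n]["color"][y:y+h,x:x+w,::-1],(400,300),interpolation=cv2.INTER_CUBIC)
# cups 80x60 (x5), mill 140x105
t=np.hstack([f("scene",295,143,80,60),f("side",250,115,80,60)])
b=np.hstack([f("scene",192,180,140,105),f("side",212,160,112,84)])
cv2.imwrite("pics/crop.png",np.vstack([t,b]))
S,D=cs["scene"],cs["side"]
k=.64
for p in[(484,272),(540,272),(545,306)]: print("scene base",cast(S,p[0]*k,p[1]*k,0))
for p in[(417,241),(460,229),(482,253)]: print("side base",cast(D,p[0]*k,p[1]*k,0))
print("dial",cast(S,450*k,325*k,.105),cast(D,440*k,283*k,.105))
print("pocket",cast(S,380*k,366*k,.088),cast(D,407*k,330*k,.088))
E
```

```text
scene base [ 0.6015 -0.3135  0.    ]
scene base [ 0.5099 -0.3992  0.    ]
scene base [ 0.4378 -0.3082  0.    ]
side base [ 0.604  -0.3118  0.    ]
side base [ 0.5102 -0.3981  0.    ]
side base [ 0.4354 -0.3061  0.    ]
dial [ 0.4779 -0.0372  0.105 ] [ 0.4812 -0.0256  0.105 ]
pocket [0.5099 0.1066 0.088 ] [0.5124 0.1126 0.088 ]
```

View pics/crop.png

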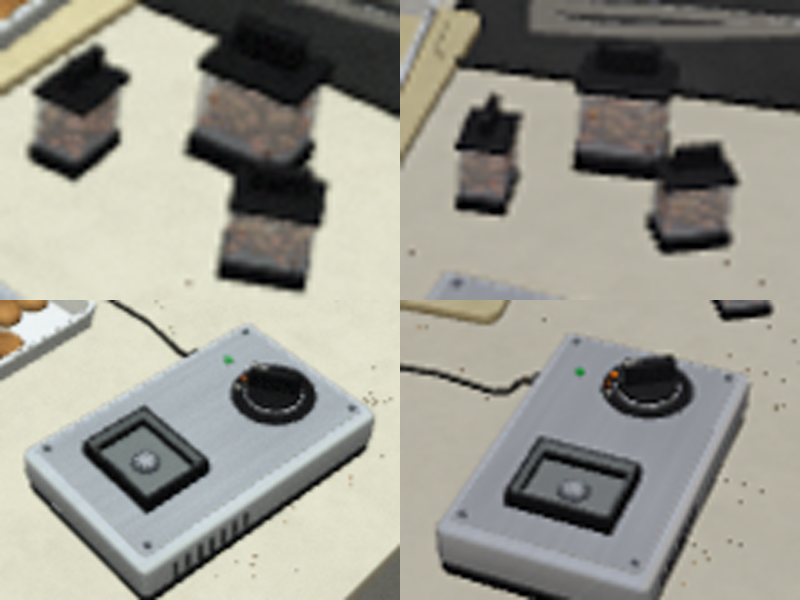

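Three closed cups are visible in scene.png. The small ones are at (484,258) and (545,293), and the largest is at (542,255). The crop confirms that the middle/back one is clearly biggest, with its base near (0.51,-0.40). The mill's pocket is at (380,366) and its dial at (450,325). Next I fly over the large cup for a wrist view.

play_rows(increments="0 0 0 0.045 -0.012 -0.01 1; 0 0 0 0.09 -0.025 -0.02 1; 0 0 0 0.135 -0.038 -0.03 1; 0 0 0 0.18 -0.05 -0.04 1; 0 0 0 0.225 -0.063 -0.045 1; 0 0 0 0.27 -0.075 -0.05 1; 0 0 0 0.31 -0.08 -0.05 1; 0 0 0 0.31 -0.08 -0.05 1")

```text
time: 0.95
ee_pos: [0.4782, -0.4065, 0.272]
eef_rot: [0.985, 0.172, 0.001, -0.001]
ft_force: [0.0, 0.7, -0.7]
width: 0.0868
grip_force: 0.0
```

```bash
cat >> h.py <<'E'
def wpose():
    s=read_state();T=np.eye(4);T[:3,:3]=R.from_quat(s["eef_rot"]).as_matrix();T[:3,3]=s["ee_pos"];return T
def wcast(T,c,u,v,z):
    x=np.array([u-c["cx"],v-c["cy"]]);r=np.linalg.norm(x)+1e-9;t=r/c["fx"]
    M=T@c["mount"];d=M[:3,:3]@np.r_[np.sin(t)*x/r,np.cos(t)];o=M[:3,3]
    return (o+d*(z-o[2])/d[2]).round(4)
def toolmove(T,p,yaw): # world target -> tool shift, turn about tool z (for downward tool)
    y0=np.arctan2(T[1,0],T[0,0]);dy=(yaw-y0+np.pi/2)%np.pi-np.pi/2
    return "shift",(T[:3,:3].T@(np.array(p)-T[:3,3])).round(4),"rz",round(-dy,4),"yaw0",round(y0,4)
E
python3 - <<'E'
from h import *
import pickle
T=wpose();c=camera("wrist");pickle.dump((T,c),open("w1.pkl","wb"));print(T.round(4))
cv2.imwrite("pics/w1.png",cv2.resize(c["color"][:,:,::-1],(800,600),interpolation=cv2.INTER_CUBIC))
E
```

```text
[[ 0.9407  0.3391  0.0019  0.4782]
 [ 0.3391 -0.9407  0.0029 -0.4065]
 [ 0.0028 -0.0021 -1.      0.272 ]
 [ 0.      0.      0.      1.    ]]
```

View pics/w1.png

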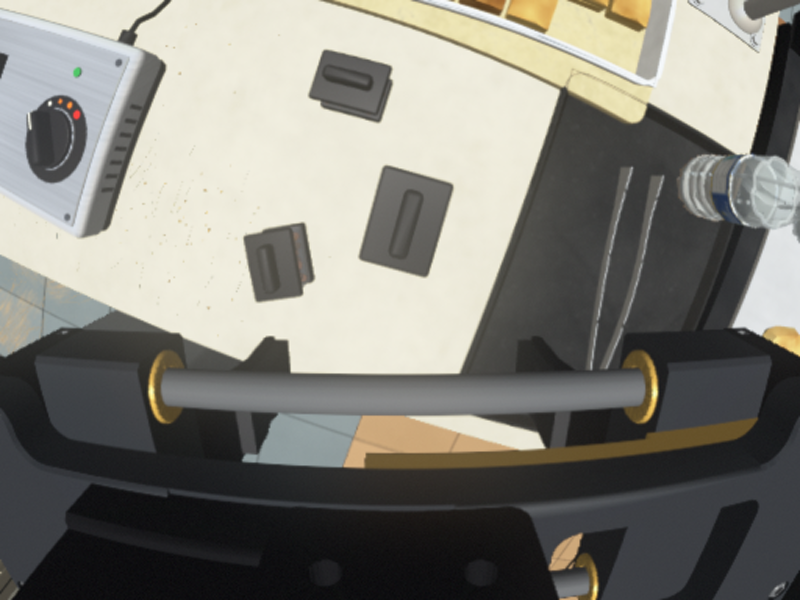

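The wrist view shows the large cup's lid with corners at (386,166), (453,184), (428,277) and (360,258) and its fin centred near (406,224). The small cups are at (350,85) and (278,262).

```bash
python3 - <<'E'
from h import *
import pickle
T,c=pickle.load(open("w1.pkl","rb"))
g=c["color"].astype(int).max(2)
m=((g<110)*255).astype(np.uint8)
n,l,st,ce=cv2.connectedComponentsWithStats(m,connectivity=4)
i=l[int(250*.64),int(380*.64)];print(st[i])
cn=max(cv2.findContours((l==i).astype(np.uint8),0,1)[0],key=cv2.contourArea)[:,0]
P=np.array([wcast(T,c,u,v,.083) for u,v in cn]);r=cv2.minAreaRect((P[:,:2]*1000).astype(np.float32));print(r)
ctr=np.r_[np.array(r[0])/1000,.086]
b=cv2.boxPoints(r);e=max(b[1]-b[0],b[2]-b[1],key=np.linalg.norm);yaw=np.arctan2(e[1],e[0]);print("yaw",yaw%np.pi)
print(toolmove(T,ctr,yaw))
print([wcast(T,c,u*.64,v*.64,.109) for u,v in((412,191),(399,257))])
E
```

```text
[ 231  107   58   70 2357]
((511.0814208984375, -394.6589660644531), (73.42559051513672, 53.518898010253906), 4.391833305358887)
yaw 0.07665159
('shift', array([0.0344, 0.0004, 0.1861]), 'rz', np.float64(0.2693), 'yaw0', np.float64(0.346))
[array([ 0.5345, -0.391 ,  0.109 ]), array([ 0.4876, -0.3983,  0.109 ])]
```

play_rows(increments="0 0 0.13 0.02 0 0.03 0.7; 0 0 0.26 0.034 0.0 0.06 0.6; 0 0 0.26 0.034 0 0.1 0.6; 0 0 0.26 0.034 0 0.135 0.6; 0 0 0.26 0.034 0 0.135 0.6")

```text
time: 1.5
ee_pos: [0.5012, -0.3999, 0.1321]
eef_rot: [0.999, 0.038, -0.004, -0.003]
ft_force: [-0.8, 0.4, 0.0]
width: 0.0565
grip_force: 0.0
```

```bash
python3 - <<'E'
from h import *
import pickle
T=wpose();c=camera("wrist");pickle.dump((T,c),open("w2.pkl","wb"));print(T.round(4))
print(toolmove(T,[.511,-.3947,.086],.085))
cv2.imwrite("pics/w2.png",c["color"][:,:,::-1])
E
```

```text
[[ 0.9971  0.0754 -0.0078  0.5012]
 [ 0.0755 -0.9971  0.0048 -0.3999]
 [-0.0074 -0.0054 -1.      0.1321]
 [ 0.      0.      0.      1.    ]]
('shift', array([ 0.0105, -0.0042,  0.0461]), 'rz', np.float64(-0.0095), 'yaw0', np.float64(0.0755))
```

View pics/w2.png

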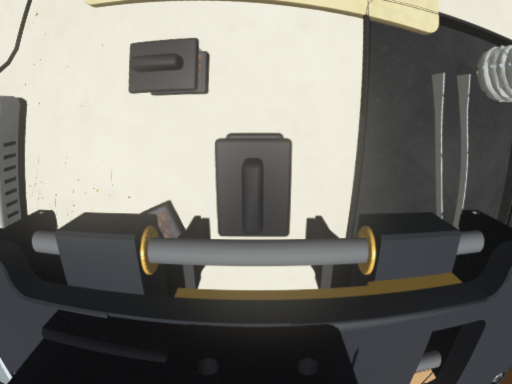

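The cup is aligned with the tool: lid centred near (253,187), fin vertical at (252,195). I'll hold one row to check the settling error.

play_rows(increments="0 0 0 0 0 0 0.6; 0 0 0 0 0 0 0.6")

```text
time: 1.75
ee_pos: [0.5056, -0.4018, 0.1403]
eef_rot: [0.999, 0.038, 0.001, 0.001]
ft_force: [0.1, 0.3, 0.4]
width: 0.0525
grip_force: 0.0
```

```bash
cat > lid.py <<'E'
from h import *
T=wpose();c=camera("wrist")
m=((c["color"].max(2)<110)*255).astype(np.uint8);m[232:]=0
n,l,st,ce=cv2.connectedComponentsWithStats(m,connectivity=4)
i=l[150:230,225:285];i=np.bincount(i[i>0]).argmax();print(st[i])
ys,xs=np.where(l==i)
P=np.array([wcast(T,c,u,v,.083) for u,v in zip(xs,ys)])
rows=np.unique(ys);mid=np.array([P[ys==r].mean(0) for r in rows if 150<r<225])
print(T[:3,3].round(4),mid[[0,-1]].round(4));f=np.polyfit(mid[:,0],mid[:,1],1);print("yaw",np.arctan(f[0]),"y at .511",np.polyval(f,.511),"xmax",P[:,0].max(),"xmin",P[:,0].min())
print(toolmove(T,[.511,np.polyval(f,.511),.087],np.arctan(f[0])))
E
python3 lid.py
```

```text
[ 214  139   72   93 6400]
[ 0.5056 -0.4018  0.1403] [[ 0.5439 -0.3923  0.083 ]
 [ 0.4865 -0.3963  0.083 ]]
yaw 0.07504314766217346 y at .511 -0.39449196850692597 xmax 0.5543 xmin 0.4784
('shift', array([ 0.0058, -0.0071,  0.0533]), 'rz', np.float64(0.0011), 'yaw0', np.float64(0.0761))
```

play_rows(increments="0 0 0 0.006 -0.007 0.01 0.6; 0 0 0 0.006 -0.007 0.03 0.6; 0 0 0 0.006 -0.007 0.045 0.6; 0 0 0 0.006 -0.007 0.053 0.6; 0 0 0 0.006 -0.007 0.053 0.6; 0 0 0 0.006 -0.007 0.053 0.0; 0 0 0 0.006 -0.007 0.053 0.0; 0 0 0 0.006 -0.007 0.053 0.0", grip_force=35)

```text
time: 2.6
ee_pos: [0.5103, -0.3933, 0.0846]
eef_rot: [0.999, 0.038, 0.0, 0.0]
ft_force: [0.1, -0.4, -0.0]
width: 0.0357
grip_force: 0.0
```

play_rows(increments="0 0 0 0 0 0 0; 0 0 0 0 0 0 0; 0 0 0 0 0 0 0; 0 0 0 0 0 0 0")

```text
time: 3.0
ee_pos: [0.51, -0.3934, 0.0844]
eef_rot: [0.999, 0.038, -0.0, 0.0]
ft_force: [1.0, -0.2, -1.7]
width: 0.0139
grip_force: 34.9
```

play_rows(increments="0 0 0 0 0 -0.02 0; 0 0 0 0 0 -0.05 0; 0 0 0 0 0 -0.09 0; 0 0 0 0 -0.01 -0.13 0; 0 0 0 0 -0.03 -0.16 0; 0 0 0 0 -0.06 -0.18 0; 0 0 0 -0.01 -0.1 -0.18 0; 0 0 0 -0.02 -0.14 -0.18 0")

```text
time: 3.8
ee_pos: [0.4791, -0.2537, 0.2645]
eef_rot: [0.999, 0.038, 0.0, -0.0]
ft_force: [1.1, -0.0, -3.0]
width: 0.0142
grip_force: 34.9
```

play_rows(increments="0 0 0.1 -0.01 -0.04 0 0; 0 0 0.2 -0.01 -0.08 0 0; 0 0 0.28 -0.01 -0.12 0 0; 0 0 0.28 -0.01 -0.16 0 0; 0 0 0.28 -0.01 -0.2 0 0; 0 0 0.28 -0.01 -0.24 0 0; 0 0 0.28 -0.01 -0.26 0 0; 0 0 0.28 -0.01 -0.26 0 0")

```text
time: 4.6
ee_pos: [0.449, 0.0068, 0.2644]
eef_rot: [0.995, -0.099, -0.0, -0.0]
ft_force: [0.3, -0.5, -3.0]
width: 0.0139
grip_force: 34.9
```

play_rows(increments="0 0 0 0 0 0 0; 0 0 0 0 0 0 0; 0 0 0 0 0 0 0; 0 0 0 0 0 0 0")

```text
time: 5.0
ee_pos: [0.4496, 0.0025, 0.2644]
eef_rot: [0.995, -0.102, -0.0, 0.0]
ft_force: [-0.9, 1.0, -3.6]
width: 0.0139
grip_force: 34.9
```

```bash
python3 - <<'E'
from h import *
import pickle
T=wpose();c=camera("wrist");pickle.dump((T,c),open("w3.pkl","wb"));print(T.round(4),read_state()["width"])
cv2.imwrite("pics/w3.png",cv2.resize(c["color"][:,:,::-1],(800,600),interpolation=cv2.INTER_CUBIC))
E
```

```text
[[ 9.792e-01 -2.031e-01 -2.000e-04  4.496e-01]
 [-2.031e-01 -9.792e-01  0.000e+00  2.500e-03]
 [-2.000e-04  0.000e+00 -1.000e+00  2.644e-01]
 [ 0.000e+00  0.000e+00  0.000e+00  1.000e+00]] 0.013986698095608622
```

View pics/w3.png

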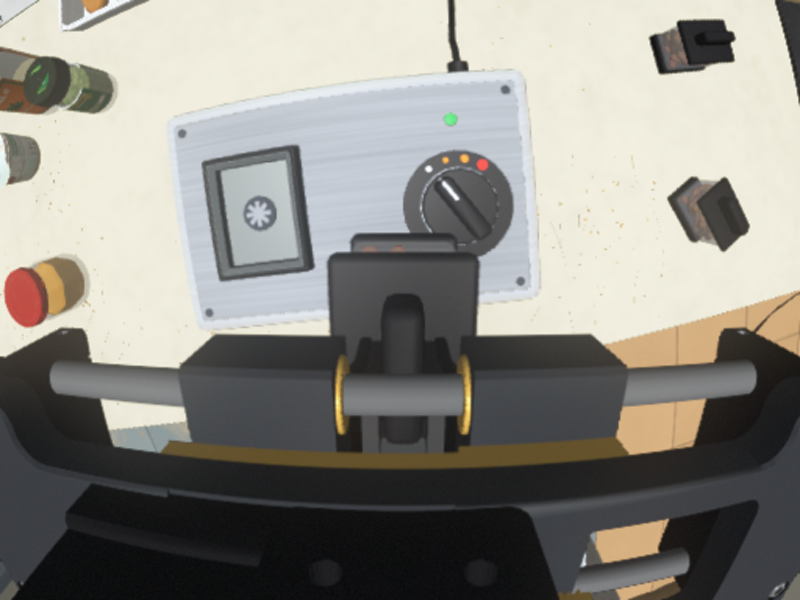

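View: pocket collar is centred near (259,212) with the spinner at its centre. Deck screws are at (182,133), (505,89), (520,281) and (209,313). The dial is centred near (463,208) with its pointer toward (444,183) at the white mark.

```bash
python3 - <<'E'
from h import *
import pickle
T,c=pickle.load(open("w3.pkl","rb"));k=.64
g=c["color"].astype(int).max(2)
A=[]
for u,v in((182,133),(505,89),(520,281),(209,313)):
    u,v=u*k,v*k;y0,x0=int(v)-4,int(u)-4;w=np.clip(150-g[y0:y0+9,x0:x0+9],0,None);yy,xx=np.mgrid[:9,:9]
    A.append(wcast(T,c,x0+(w*xx).sum()/w.sum(),y0+(w*yy).sum()/w.sum(),.07))
A=np.array(A);print(A);e=A[0]-A[1]+A[3]-A[2];f=A[0]-A[3]+A[1]-A[2]
y1=np.arctan2(-e[0],e[1]);y2=np.arctan2(f[1],f[0]);print("yaws",y1,y2,"centre",A.mean(0))
def comp(m,u,v):
    n,l,_,_=cv2.connectedComponentsWithStats(m.astype(np.uint8),connectivity=4);m=(l==l[int(v*k),int(u*k)]).astype(np.uint8)
    return max(cv2.findContours(m,0,1)[0],key=cv2.contourArea)[:,0]
yaw=y1
ex=np.array([np.cos(yaw),np.sin(yaw)]);ey=np.array([-ex[1],ex[0]])
for nm,m,p,z in(("collar",g<115,(215,220),.088),("floor",(g>115),(235,180),.07),("spin",g<110,(260,214),.072),("skirt",g<100,(425,215),.082)):
    cn=comp(m,*p);P=np.array([wcast(T,c,u,v,z)[:2] for u,v in cn]);x=P@ex;y=P@ey
    r=cv2.minAreaRect((P*1000).astype(np.float32));print(nm,len(cn),"ext",np.ptp(x).round(4),np.ptp(y).round(4),"ctr",((x.max()+x.min())/2*ex+(y.max()+y.min())/2*ey).round(4),r)
pc=A.mean(0)[:2]+.07*ey;dc=A.mean(0)[:2]-.085*ey;print("pocket",pc,"dial?",dc)
print("pointer",wcast(T,c,443*k,181*k,.105),wcast(T,c,487*k,236*k,.105))
print(toolmove(T,np.r_[pc,.264],yaw))
E
```

```text
[[ 0.5954  0.1563  0.07  ]
 [ 0.5689 -0.1023  0.07  ]
 [ 0.4175 -0.0868  0.07  ]
 [ 0.4441  0.1719  0.07  ]]
yaws -0.10229010416981582 -0.10238274935517337 centre [0.506475 0.034775 0.07    ]
collar 2173 ext 0.4557 0.8496 ctr [0.55   0.0069] ((549.5286865234375, -11.9051513671875), (854.0287475585938, 374.5972595214844), 78.37103271484375)
floor 242 ext 0.0918 0.0708 ctr [0.5138 0.1101] ((513.843017578125, 110.05772399902344), (70.81770324707031, 91.7540283203125), 84.20475769042969)
spin 2135 ext 0.4772 0.8898 ctr [0.5517 0.0077] ((551.1725463867188, -11.9461669921875), (894.48876953125, 392.40484619140625), 78.37894439697266)
skirt 1868 ext 0.6988 1.4196 ctr [0.1843 0.1338] ((211.5459747314453, 109.68524169921875), (1418.5660400390625, 659.988037109375), 80.055419921875)
pocket [0.51362283 0.1044091 ] dial? [ 0.4977955 -0.0497807]
pointer [ 0.5071 -0.0376  0.105 ] [ 0.4635 -0.0608  0.105 ]
('shift', array([ 0.042 , -0.1127,  0.0004]), 'rz', np.float64(-0.1022), 'yaw0', np.float64(-0.2045))
```

```bash
python3 - <<'E'
from h import *
import pickle
T,c=pickle.load(open("w3.pkl","rb"));k=.64
b=T[2,3]-.0844
f=lambda u,v,z:(T[:3,:3].T@(wcast(T,c,u*k,v*k,b+z)-T[:3,3])).round(4)[:2]
g=c["color"].astype(int).max(2);print(g[140:175,[240,258,275]].T)
for r in(255,):print("lid",f(331,r,.083),f(477,r,.083))
for z in(.0,.018):print("foot",z,f(352,236,z),f(456,236,z))
E
```

```text
[[207 208 206 201 202 206 205 205 198 103  62  62  67  78  95 112 114 112
  117 130 131  89  57  57  59  64  71  79  86  87  88  88  87  87  85]
 [197 192 193 202 202 202 204 205 193  90  53  55  62  73  91 108 111 109
  118 129 128  87  52  52  56  62  66  74  79  84  83  82  83  82  82]
 [ 97  98  95  93  83  87 140 196 144  72  48  52  57  69  86 106 109 108
  110 116 111  76  50  48  52  57  64  70  77  81  82  80  80  81  80]]
lid [ 0.0387 -0.026 ] [0.0386 0.0264]
foot 0.0 [ 0.0354 -0.0272] [0.0353 0.0284]
foot 0.018 [ 0.0375 -0.0252] [0.0375 0.0263]
```

play_rows(increments="0 0 -0.05 0.015 -0.035 0 0; 0 0 -0.1 0.03 -0.07 0.01 0; 0 0 -0.102 0.041 -0.1 0.025 0; 0 0 -0.102 0.041 -0.112 0.045 0; 0 0 -0.102 0.041 -0.112 0.065 0; 0 0 -0.102 0.041 -0.112 0.065 0; 0 0 -0.102 0.041 -0.112 0.065 0; 0 0 -0.102 0.041 -0.112 0.065 0")

```text
time: 5.85
ee_pos: [0.5131, 0.1043, 0.2008]
eef_rot: [0.999, -0.051, 0.001, -0.0]
ft_force: [-0.0, -0.2, -3.9]
width: 0.0138
grip_force: 35.0
```

play_rows(increments="0 0 0 0 0 0 0; 0 0 0 0 0 0 0; 0 0 0 0 0 0 0")

```text
time: 6.15
ee_pos: [0.5126, 0.1045, 0.2]
eef_rot: [0.999, -0.051, 0.0, 0.0]
ft_force: [0.2, 0.2, -3.5]
width: 0.0138
grip_force: 35.0
```

```bash
python3 - <<'E'
from h import *
import pickle
T=wpose();c=camera("wrist");pickle.dump((T,c),open("w4.pkl","wb"));print(T.round(4),read_state()["ft_force"])
print(toolmove(T,[.5127,.1042,.1544],-.1023))
a=camera("scene")["color"][165:265,180:320];b=camera("side")["color"][140:240,195:335]
w=cv2.resize(c["color"],(533,400))
im=np.vstack([np.hstack([cv2.resize(x,(400,286),interpolation=cv2.INTER_CUBIC) for x in(a,b)]),np.hstack([cv2.resize(c["color"],(400,300)),np.zeros((300,400,3),np.uint8)])])
cv2.imwrite("pics/s4.png",im[:,:,::-1])
E
```

```text
[[ 9.948e-01 -1.014e-01  8.000e-04  5.126e-01]
 [-1.014e-01 -9.948e-01 -1.000e-04  1.045e-01]
 [ 8.000e-04  1.000e-04 -1.000e+00  2.000e-01]
 [ 0.000e+00  0.000e+00  0.000e+00  1.000e+00]] [ 0.09962446  0.11143006 -3.55744011]
('shift', array([0.0001, 0.0003, 0.0456]), 'rz', np.float64(0.0008), 'yaw0', np.float64(-0.1015))
```

View pics/s4.png

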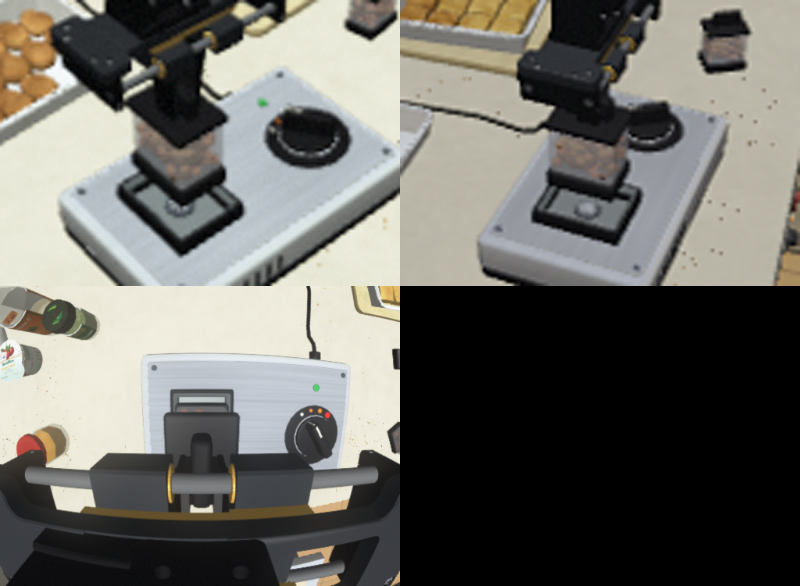

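The cup is square above the pocket in all three views, with lid centre and collar centre both at about column 201 in the wrist picture. Now lowering gently.

play_rows(increments="0 0 0 0 0 0.01 0; 0 0 0 0 0 0.02 0; 0 0 0 0 0 0.026 0; 0 0 0 0 0 0.03 0; 0 0 0 0 0 0.034 0; 0 0 0 0 0 0.034 0; 0 0 0 0 0 0.034 0")

```text
time: 7.0
ee_pos: [0.5125, 0.1047, 0.1657]
eef_rot: [0.999, -0.051, 0.0, -0.0]
ft_force: [0.2, 0.3, -3.9]
width: 0.0139
grip_force: 35.0
```

play_rows(increments="0 0 0 0 0 0.002 0; 0 0 0 0 0 0.004 0; 0 0 0 0 0 0.006 0; 0 0 0 0 0 0.008 0; 0 0 0 0 0 0.009 0; 0 0 0 0 0 0.01 0; 0 0 0 0 0 0.01 0")

```text
time: 7.7
ee_pos: [0.5124, 0.1047, 0.1554]
eef_rot: [0.999, -0.051, -0.0, 0.0]
ft_force: [0.2, -0.1, -4.1]
width: 0.0138
grip_force: 35.0
```

play_rows(increments="0 0 0 0 0 0.0005 0; 0 0 0 0 0 0.001 0; 0 0 0 0 0 0.0015 0; 0 0 0 0 0 0.0015 0; 0 0 0 0 0 0.0015 0")

```text
time: 8.2
ee_pos: [0.5126, 0.1046, 0.1543]
eef_rot: [0.999, -0.051, 0.0, 0.0]
ft_force: [-1.1, -0.5, 1.0]
width: 0.0139
grip_force: 35.0
```

Contact: the wrist no longer carries the cup's weight, so the cup stands on the floor. Release.

play_rows(increments="0 0 0 0 0 0 0.2; 0 0 0 0 0 0 0.4; 0 0 0 0 0 0 0.5; 0 0 0 0 0 0 0.5; 0 0 0 0 0 0 0.5; 0 0 0 0 0 0 0.5")

```text
time: 8.8
ee_pos: [0.5124, 0.1047, 0.1541]
eef_rot: [0.999, -0.051, 0.0, 0.0]
ft_force: [0.9, 0.4, 0.0]
width: 0.0422
grip_force: 0.0
```

play_rows(increments="0 0 0 0 0 -0.01 0.5; 0 0 0 0 0 -0.03 0.5; 0 0 0 0 0 -0.06 0.5; 0 0 0 0 0 -0.1 0.5; 0 0 0 0 0.01 -0.13 0.5; 0 0 0 0 0.03 -0.13 0.5; 0 0 0 0 0.06 -0.13 0.5; 0 0 0 -0.02 0.09 -0.13 0.5")

```text
time: 9.6
ee_pos: [0.4841, 0.0161, 0.2846]
eef_rot: [0.999, -0.05, 0.0, -0.0]
ft_force: [-0.7, -0.2, -1.0]
width: 0.0436
grip_force: 0.0
```

play_rows(increments="0 0 0 -0.03 0.01 0 0.5; 0 0 0 -0.05 0.01 0 0.5; 0 0 0 -0.05 0.01 0 0.5; 0 0 0 -0.05 0.01 0 0.5; 0 0 0 -0.05 0.01 0 0.5")

```text
time: 10.1
ee_pos: [0.4333, 0.0124, 0.2844]
eef_rot: [0.999, -0.05, 0.0, -0.0]
ft_force: [0.2, 0.9, -0.3]
width: 0.044
grip_force: 0.0
```

```bash
python3 - <<'E'
from h import *
import pickle
T=wpose();c=camera("wrist");s=camera("scene");d=camera("side");pickle.dump((T,c,s,d),open("w5.pkl","wb"));print(T.round(4),read_state()["ft_force"])
a=s["color"][165:265,180:320];b=d["color"][140:240,195:335]
im=np.vstack([np.hstack([cv2.resize(x,(400,286),interpolation=cv2.INTER_CUBIC) for x in(a,b)]),np.hstack([cv2.resize(c["color"],(400,300)),cv2.resize(c["color"][40:190,100:300],(400,300),interpolation=cv2.INTER_CUBIC)])])
cv2.imwrite("pics/s5.png",im[:,:,::-1])
E
```

```text
[[ 9.949e-01 -1.006e-01  7.000e-04  4.333e-01]
 [-1.006e-01 -9.949e-01  1.000e-04  1.240e-02]
 [ 6.000e-04 -1.000e-04 -1.000e+00  2.844e-01]
 [ 0.000e+00  0.000e+00  0.000e+00  1.000e+00]] [ 1.0028942  -0.4416919  -0.29944964]
```

View pics/s5.png

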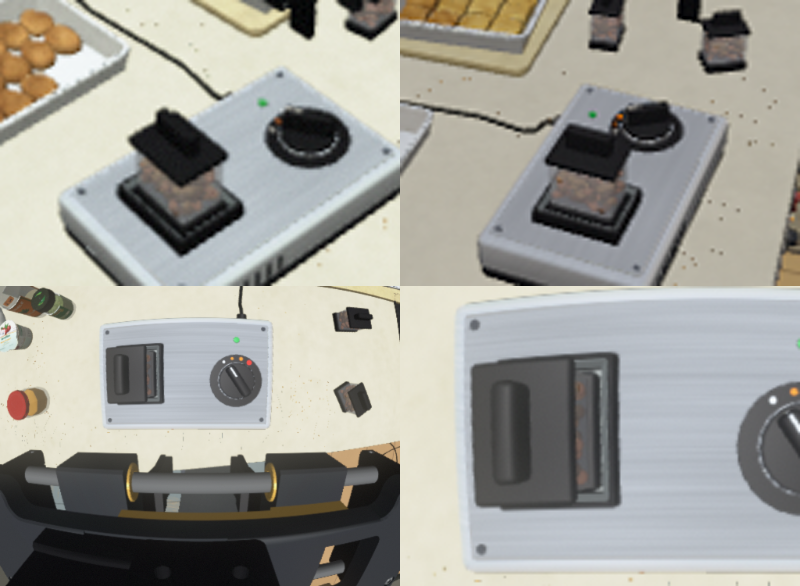

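The cup is seated upright in the collar. The dial is now clear, centred near (236,380) in the composite. Measuring it next.

```bash
python3 - <<'E'
from h import *
import pickle
T,c,s,d=pickle.load(open("w5.pkl","rb"))
col=c["color"].astype(int);g=col.max(2)
x0,y0=262,80
sub=col[y0:y0+80,x0:x0+80]
m=(g<130).astype(np.uint8);m[:,:262]=0;m[:,345:]=0;m[:80]=0;m[165:]=0
cn=max(cv2.findContours(m,0,1)[0],key=cv2.contourArea);h=cv2.convexHull(cn)[:,0]
for z in(.076,.082):
    P=np.array([wcast(T,c,u,v,z)[:2] for u,v in h]);(cc,r)=cv2.minEnclosingCircle((P*1000).astype(np.float32));e=cv2.fitEllipse((P*1000).astype(np.float32));print(z,cc,r,e)
# coloured/white marks in the region
n,l,st,ce=cv2.connectedComponentsWithStats(((g>150)).astype(np.uint8)*cv2.fillConvexPoly(np.zeros_like(m),h.astype(np.int32),1),connectivity=8)
for i in range(1,n):
    if st[i,4]>2:print(st[i],ce[i].round(1),col[l==i].mean(0).astype(int),wcast(T,c,*ce[i],.082),wcast(T,c,*ce[i],.105))
cv2.imwrite("pics/dial.png",cv2.resize(c["color"][80:160,262:342,::-1],(600,600),interpolation=cv2.INTER_CUBIC))
E
```

```text
0.076 (486.0793762207031, -47.8922004699707) 42.19221878051758 ((486.0157165527344, -47.8193244934082), (83.76310729980469, 84.04662322998047), 70.6750259399414)
0.082 (486.3243408203125, -46.96480178833008) 41.52458953857422 ((486.2256164550781, -46.925662994384766), (82.36528778076172, 82.7255859375), 67.54298400878906)
[295  91   4   4  14] [296.5  92.3] [212 152  84] [ 0.5219 -0.0436  0.082 ] [ 0.5204 -0.0404  0.105 ]
[306  91   5   5  22] [307.9  92.9] [215 152  79] [ 0.5202 -0.0575  0.082 ] [ 0.5188 -0.0535  0.105 ]
[284  95   5   4  14] [286.   96.6] [206 210 214] [ 0.5176 -0.0303  0.082 ] [ 0.5164 -0.0279  0.105 ]
[315  95   7   6  35] [318.4  97.7] [228  85  80] [ 0.5135 -0.0701  0.082 ] [ 0.5125 -0.0652  0.105 ]
[290  99   5   3   5] [292.   99.8] [153 156 162] [ 0.5131 -0.0372  0.082 ] [ 0.5122 -0.0344  0.105 ]
[294 104  10  12  40] [298.5 109.6] [203 208 212] [ 0.5005 -0.044   0.082 ] [ 0.5003 -0.0408  0.105 ]
```

View pics/dial.png

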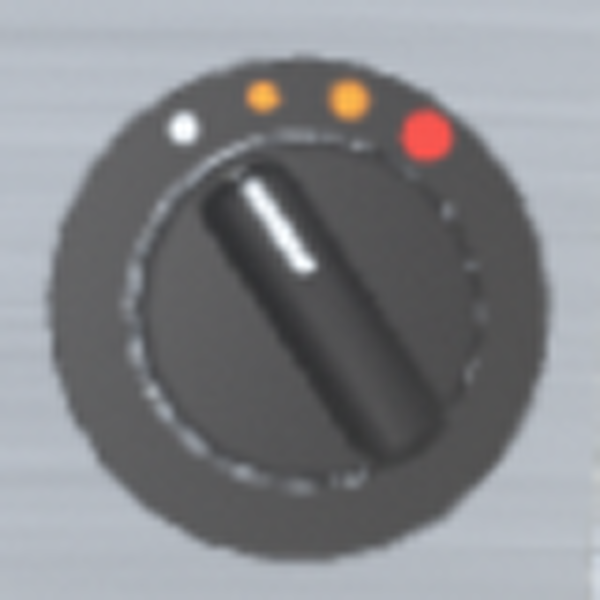

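The crop shows the pointer aimed at the white mark (183,128), with the red third-click mark at (427,135). Dial centre is (0.486,-0.0485), 155 mm from the pocket as specified. Bar yaw is +0.49 and the third click is at yaw -0.71.

play_rows(increments="0 0 -0.14 0.015 0.015 0.01 0.5; 0 0 -0.28 0.03 0.03 0.02 0.5; 0 0 -0.42 0.045 0.045 0.03 0.5; 0 0 -0.56 0.0586 0.055 0.05 0.5; 0 0 -0.59 0.0586 0.055 0.09 0.5; 0 0 -0.59 0.0586 0.055 0.13 0.5; 0 0 -0.59 0.0586 0.055 0.14 0.5; 0 0 -0.59 0.0586 0.055 0.14 0.5", grip_force=45)

```text
time: 11.05
ee_pos: [0.4848, -0.0481, 0.1431]
eef_rot: [0.97, 0.242, -0.001, -0.001]
ft_force: [0.1, -1.2, -0.2]
width: 0.0434
grip_force: 0.0
```

play_rows(increments="0 0 0 0 0 0 0.5; 0 0 0 0 0 0 0.5; 0 0 0 0 0 0 0.5")

```text
time: 11.35
ee_pos: [0.4863, -0.0484, 0.1456]
eef_rot: [0.97, 0.242, 0.001, 0.001]
ft_force: [0.2, -1.1, 0.7]
width: 0.0435
grip_force: 0.0
```

```bash
python3 - <<'E'
from h import *
T=wpose();print(T.round(4),read_state()["joint_positions"].round(3))
print(toolmove(T,[.486,-.0485,.086],.489))
E
```

```text
[[ 8.829e-01  4.695e-01  2.500e-03  4.863e-01]
 [ 4.695e-01 -8.829e-01 -6.000e-04 -4.840e-02]
 [ 1.900e-03  1.700e-03 -1.000e+00  1.456e-01]
 [ 0.000e+00  0.000e+00  0.000e+00  1.000e+00]] [ 0.455  0.124 -0.476  1.892  0.063  1.138 -1.126]
('shift', array([-0.0004, -0.0002,  0.0596]), 'rz', np.float64(-0.0003), 'yaw0', np.float64(0.4887))
```

play_rows(increments="0 0 0 0 0 0.02 0.5; 0 0 0 0 0 0.04 0.5; 0 0 0 0 0 0.052 0.5; 0 0 0 0 0 0.058 0.5; 0 0 0 0 0 0.059 0.5; 0 0 0 0 0 0.059 0.5; 0 0 0 0 0 0.059 0; 0 0 0 0 0 0.059 0")

```text
time: 12.15
ee_pos: [0.4858, -0.0484, 0.0856]
eef_rot: [0.97, 0.242, 0.0, 0.0]
ft_force: [0.3, -0.4, 0.1]
width: 0.0346
grip_force: 0.0
```

play_rows(increments="0 0 0 0 0 0 0; 0 0 0 0 0 0 0; 0 0 0 0 0 0 0; 0 0 0 0 0 0 0")

```text
time: 12.55
ee_pos: [0.4865, -0.0504, 0.0853]
eef_rot: [0.97, 0.241, 0.001, 0.001]
ft_force: [6.0, -6.6, -4.0]
width: 0.0135
grip_force: 45.0
```

The dial's axis sits about 2 mm to tool +y. I'll recentre the command to relieve the side force, then turn.

play_rows(increments="0 0 0 0 0.0015 0 0; 0 0 0 0 0.0022 0 0; 0 0 0 0 0.0022 0 0; 0 0 0 0 0.0022 0 0")

```text
time: 12.95
ee_pos: [0.4866, -0.0505, 0.0853]
eef_rot: [0.97, 0.242, 0.0, 0.0]
ft_force: [0.0, -2.1, 4.2]
width: 0.0135
grip_force: 45.0
```

play_rows(increments="0 0 0.08 0 0 0 0; 0 0 0.16 0 0 0 0; 0 0 0.24 0 0 0 0; 0 0 0.32 0 0 0 0; 0 0 0.4 0 0 0 0; 0 0 0.4 0 0 0 0; 0 0 0.4 0 0 0 0")

```text
time: 13.65
ee_pos: [0.4863, -0.0496, 0.0853]
eef_rot: [0.999, 0.045, -0.0, -0.0]
ft_force: [-2.1, 0.5, 5.6]
width: 0.0132
grip_force: 45.0
```

```bash
python3 - <<'E'
from h import *
T=wpose();s=read_state();print(T.round(4)[:,3],np.arctan2(T[1,0],T[0,0]),s["joint_positions"].round(3),s["ft_force"],s["torque"])
E
```

```text
[ 0.4863 -0.0496  0.0853  1.    ] 0.08942865699486201 [ 0.405  0.195 -0.43   1.953  0.094  1.013 -1.549] [-2.07580446  0.54849902  5.61218906] [0.25657614 0.52769559 0.07998232]
```

play_rows(increments="0 0 0.1 0 0 0 0; 0 0 0.2 0 0 0 0; 0 0 0.3 0 0 0 0; 0 0 0.4 0 0 0 0; 0 0 0.4 0 0 0 0")

```text
time: 14.15
ee_pos: [0.4864, -0.0485, 0.0853]
eef_rot: [0.988, -0.156, -0.0, -0.001]
ft_force: [-2.5, 4.5, 6.3]
width: 0.0134
grip_force: 45.0
```

play_rows(increments="0 0 0.1 0 0 0 0; 0 0 0.2 0 0 0 0; 0 0 0.3 0 0 0 0; 0 0 0.38 0 0 0 0; 0 0 0.42 0 0 0 0; 0 0 0.42 0 0 0 0; 0 0 0.42 0 0 0 0")

```text
time: 14.85
ee_pos: [0.487, -0.0476, 0.0853]
eef_rot: [0.934, -0.356, 0.0, -0.001]
ft_force: [0.4, 7.1, 3.7]
width: 0.0139
grip_force: 45.0
```

```bash
python3 - <<'E'
from h import *
import pickle
T=wpose();s=read_state();print(T.round(4)[:,3],np.arctan2(T[1,0],T[0,0]),s["joint_positions"].round(3),s["ft_force"],s["torque"],s["width"])
c=camera("wrist");sc=camera("scene");d=camera("side");pickle.dump((T,c,sc,d),open("w6.pkl","wb"))
a=sc["color"][165:265,180:320];b=d["color"][140:240,195:335]
im=np.vstack([np.hstack([cv2.resize(x,(400,286),interpolation=cv2.INTER_CUBIC) for x in(a,b)]),np.hstack([cv2.resize(c["color"],(400,300)),cv2.resize(c["color"][60:240,156:356],(400,300),interpolation=cv2.INTER_CUBIC)])])
cv2.imwrite("pics/s6.png",im[:,:,::-1])
E
```

```text
[ 0.487  -0.0476  0.0853  1.    ] -0.7287490154168661 [ 0.329  0.187 -0.35   1.957  0.072  1.009 -2.353] [0.35013134 7.13569187 3.69073455] [ 1.76981189 -0.16968931  0.19575103] 0.013906744516747054
```

View pics/s6.png

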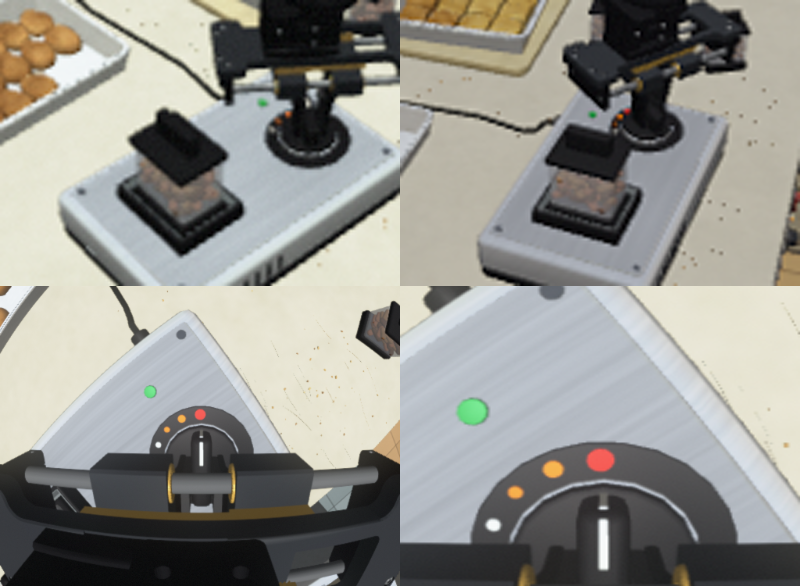

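The pointer stroke (603,545) is lined up with the red mark (601,460), and the cup still sits square. One numeric check of the angle.

```bash
python3 - <<'E'
from h import *
import pickle
def an(T,c,u,v,z):
    p=wcast(T,c,u,v,z)[:2];return p
T,c,_,_=pickle.load(open("w6.pkl","rb"));col=c["color"].astype(int)
r=(col[:,:,0]>180)&(col[:,:,1]<120);r[:150]=0;r[190:]=0;r[:,:230]=0;r[:,280:]=0
ys,xs=np.where(r);red=an(T,c,xs.mean(),ys.mean(),.071)
w=(col.min(2)>170);w[:188]=0;w[226:]=0;w[:,:248]=0;w[:,266:]=0
ys,xs=np.where(w);print(xs.min(),xs.max(),ys.min(),ys.max(),len(xs))
f=np.polyfit(ys,xs,1);a=an(T,c,np.polyval(f,ys.min()),ys.min(),.105);b=an(T,c,np.polyval(f,ys.max()),ys.max(),.105)
C=np.array([.4866,-.0490])
A=lambda v:np.arctan2(v[1],v[0]).round(4)
print("red",red,A(red-C),"stroke",a,b,A(a-b),"tip",A(a-C),"mid",A((a+b)/2-C))
s=read_state();print(s["time"],s["ft_force"],s["torque"])
E
```

```text
255 259 192 225 114
red [ 0.5139 -0.0718] -0.6958 stroke [ 0.5071 -0.0669] [ 0.4939 -0.0554] -0.7167 tip -0.7178 mid -0.7183
15.0 [0.33825041 7.37923715 3.26425169] [ 1.8103965  -0.22165359  0.10221898]
```

The dial is at about 1.22, just past the third click and short of the stop. Hold briefly, then hand in.

play_rows(increments="0 0 0 0 0 0 0; 0 0 0 0 0 0 0; 0 0 0 0 0 0 0; 0 0 0 0 0 0 0; 0 0 0 0 0 0 0")

```text
time: 15.5
ee_pos: [0.4869, -0.0476, 0.0853]
eef_rot: [0.934, -0.356, -0.0, -0.001]
ft_force: [1.2, 7.8, 2.5]
width: 0.0135
grip_force: 45.0
```

```bash
python3 -c "
from h import *
T=wpose();print(np.arctan2(T[1,0],T[0,0]))
print(close_job())"
```

```text
-0.728779151517857
the job is handed in; nothing more can be done
None
```

The job is handed in at 15.5 s (no verdict came back): the largest cup stands square in the mill's pocket, released, and the gripper is still holding the dial at the third click (about 1.22 rad measured).

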